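# Change the filter cassette of the bench fume extractor

### The arm

A 6-joint arm with a two-finger parallel gripper is mounted at the origin on a cart in front of the work surface, level with it; the furniture and walls round the work are solid. World frame = base frame: x ahead of the robot, y to its left, z up, the work surface at z = 0. Lengths are in mm, angles in rad, forces in N, time in s.
With the tool pointing down it reaches from about 275 to 825 mm from the base axis. Payload 4.9 kg.
Tool frame: the origin (TCP) lies between the finger pads; the fingertips stand 14 mm ahead of it and the grasp point (between the pads) lies 5 mm behind it (nose_length is the z of the fingertips in the tool frame, in mm); z points along the fingers, y is the direction in which the jaws open and shut (so a half turn about z gives the same grasp; the last joint's range is limited). The gripper opens to 85 mm and grips with 20 to 120 N. Pads are 22 mm wide; open, the fingers measure 114 mm over their backs; the gripper's body (76 mm by 85 mm) begins 54 mm behind the grasp point. The pads swing forward as they close: fully open they stand 13 mm farther back than shut.
Start: joints at [-1.306, 0.326, -0.193, 1.052, 0, 1.437], TCP at [213.585, -506.853, 245.281] pointing down, gripper open.
Joint ranges: [-2.65, 2.65], [-0.97, 1.79], [-1.3, 1.35], [-1.93, 2.1], [-1.47, 1.37], [-3.14, 3.14]. Speed limits (rad/s): [2.57, 2.57, 3.14, 3.14, 3.14, 3.14].

### API

Orientations are given as [roll, pitch, yaw] about the fixed x, y, z axes, in that order (R = Rz(yaw) Ry(pitch) Rx(roll)).
In Python, from plant import * gives the robot as it stands. The module is installed in compiled form; this text tells all that it offers.
- The arm moves only by the tool arm_command, never from a script. Its argument "series" is a list of rows, each an object of numbers: "hand": the finger opening in mm, from 0 to 85.4; "tx", "ty", "tz": the shift along the tool's x, y, z in mm; "rx", "ry", "rz": the turn, a rotation vector about the tool's x, y, z in degrees. A call has 1 to 10 rows; each row is the pose to reach, as a shift and turn from the pose commanded when the call began, along the tool's axes at that moment; what a row does not reach only later rows make up. A row lasts 1/10 s, in which the tool goes at most 50 mm and 8.59 degrees, less where a joint would pass 70% of its speed; a pose out of reach is approached as far as the arm can. A call with a gripper value outside its range is refused whole. The fingers move at their own pace and stop on an object; "newtons" is the grip in N (left out, the last holds). Time passes only in rows, so rows that repeat a pose let the fingers close. It gives the time, the measured TCP pose, the force and the opening at its end, in the units of the state.
- read_state(): the state, without advancing time (a new reading comes with each control period).
- snapshot(name): name is "scene" or "side" or "wrist"; returns (picture, depth): 400x640x3 uint8, red, green, blue; 400x640 float32, mm along the optical axis (not along the pixel's ray), 0 where there is no reading.
- camera_model(name): a dict with "intrinsics" (3x3 intrinsics, pixels), "R" (3x3) and "t" (3): a world point X has camera coordinates R X + t. Camera axes: x right, y down, z forward; pixel columns grow to the right and rows downward; lengths in mm; the calibration is good to about 2 mm. A picture is of the moment at which its call begins: read the wrist's pose just before it. camera_model takes no time and is no camera call; for the wrist camera it gives the pose at the moment of the call.
- close_job(): hands the job in, once; it reports no verdict.
The state is a dict: "time_s": time; "q": joint angles; "dq": joint speeds; "joint_efforts": joint torques, N m; "position": TCP position; "tool_rot": TCP orientation; "force": force on the tool from outside, world axes, zero at the start; "torque": the same for the moment, N m; "opening": finger opening in mm.
Only numpy, scipy, OpenCV 4.12 (cv2) and the standard library are available. Lean on these libraries where they do the work, as an engineer would, in place of code of your own. Each camera call takes 0.05 s, during which the arm holds its last target. There are 200 camera calls.

### The job

The fume extractor on the bench needs a new filter: squeeze the orange tab of the spent cassette in its slot, lift the cassette out and stand it upright in the white tray. Then put the fresh cassette, which stands on the bench, into the slot with its tab facing the louvred front, fully home so that the tab snaps out and latches, and finally press the green reset button. Leave the other things on the bench where they are.

Things in the scene. Friction and masses are not known exactly. Their poses are not given: they have to be found in the camera images.
- extractor: Fixed light grey fume extractor, a box 180 (x) x 200 (y) x 110 high mm with a flat top (deck) at z = 110 mm. Origin: centre of its underside; z up; its louvred intake front faces -x. A cassette slot opens in the deck, centred at x = -30, y = 0; a green button is near a rear corner. Nothing else stands above the deck.
- slot_mouth (a point): Centre of the slot's mouth, level with the deck, axes as the extractor's. The slot is 51 (x) x 124 (y) mm with a 4 mm lead-in at 45 degrees round its mouth, so a cassette has about 1.5 mm (x) and 2 mm (y) of room a side. Under the slot's front (-x) edge is the keeper that the tab's hook catches.
- slot_floor (a point): Centre of the slot's floor, 70 mm below its mouth. A cassette is home when its origin is here and its axes are parallel to the extractor's; its cap then stands 40 mm above the deck.
- spent_filter: Spent filter cassette (dark grey frame and cap, dirty brown-grey pleats), 0.25 to 0.4 kg, at first latched home in the slot. 48 (x) x 120 (y) x 110 high mm; cap (z 72 to 110) 128 long in y; foot tapered to 40 x 112. Origin: centre of its underside, z up. Orange tab in the middle of its -x face (y -20 to 20); the back of the cap is a flat face at x = +24.
- spent_filter_cap (a point): Point inside the spent cassette's cap, 95 mm above its origin: where to grip from above, closing along the cassette's x, one finger on the tab's pad, the other on the back face. Squeezed right in, the fingers are about 49 mm apart; the tab alone takes about 7 N, carrying takes 20 N or more. Then lift straight up, over 70 mm, to clear the slot. Gripped beside the tab it stays latched.
- spent_tab (a joint): Tab of the spent cassette: a sprung tongue hinged near the foot. 0 = sprung out, hook latching; grows as the pad is pressed in toward the cassette's +x, stop at 0.14 rad; the hook clears the keeper beyond about 0.1 rad. Its spring pushes it back out.
- spent_tab_pad (a point): Middle of the outer face of the spent cassette's orange thumb pad (40 wide in y, 33 high), at rest about 36 mm toward -x from the cassette's centre plane and 90 mm above its underside. The pad leans outward and stands upright when pressed in; over pad and back the cap measures 63 mm at rest.
- fresh_filter: Fresh filter cassette: same shape, size, origin and axes as the spent one, clean off-white pleats; stands upright on the bench. It latches only with its tab toward the louvred front. Carried and lowered with the tab squeezed in, the tab snaps out under the keeper when let go; pushed down with the tab free, the hook's ramp rides over the keeper at about 10 to 15 N.
- fresh_filter_cap (a point): Point inside the fresh cassette's cap, 95 mm above its origin, to grip like the spent one's.
- fresh_tab (a joint): Tab of the fresh cassette; values as for the spent one. Home and latched it reads about 0.
- fresh_tab_pad (a point): Middle of the outer face of the fresh cassette's orange thumb pad, as for the spent one.
- white_tray: White open plastic tray, 338 (x) x 148 (y) x 51 high mm, walls 4, inner floor 322 x 132 mm, 2 mm above its origin (centre of its underside). Loose, 0.22 kg, empty, on the bench. The cassette stands in it easily with its long side along the tray's x.
- reset_button (a joint): Green push button, 0 = up, 0.006 m = fully pressed (about 4.5 N), springs back by itself.
- reset_button_top (a point): Centre of the top face of the green button (diameter 30 mm), 13 mm above the deck, at extractor (50, -58, 123); an amber lamp is beside it.
- glue_bottle: Loose glue bottle with a red cap, diameter 54, 130 high mm, origin at the centre of its underside; a bystander.
- edge_paint: Loose brown edge-paint bottle, diameter 34, 75 high mm, origin at the centre of its underside; a bystander.
- brass_weight: Loose turned brass weight, diameter 51, 68 high mm, origin at the centre of its underside; a bystander.
Things that resemble listed ones, but are neither listed nor needed, are in the scene too. Leave any yellow look-alike of the fresh_filter alone.

How it is judged:
By the outcome, as a careful person would: the job done as asked, in the order asked, and still so for the second after the job is handed in, with the robot touching nothing.
It also fails if it takes over 61 s, if anything falls off the work surface, if the arm or the gripper's body presses on something with over 40 N, if the wrist force passes 120 N, or if a joint passes its speed limit or range.

## Working session

There is one attempt and no reset: what is moved stays moved. The work goes in short steps, Python scripts to look and compute and a tool call to move; the robot and the scene stay as the last step left them, time stands still between calls to the robot, and variables do not carry over. Pictures are saved under pics/ and viewed, about 8 in all and at most 12, crops included, and the job is handed in when it is done.

Besides the shell and the picture viewer there is one more tool, called after "Request:" as name([rows], argument=value, ...), one row to a line, values as JSON. arm_command: Moves the arm, as the interface text tells. Its arguments: {"type":"object","properties":{"series":{"type":"array","items":{"type":"object","properties":{"hand":{"type":"number"},"tx":{"type":"number"},"ty":{"type":"number"},"tz":{"type":"number"},"rx":{"type":"number"},"ry":{"type":"number"},"rz":{"type":"number"}}}},"newtons":{"type":"number"}},"required":["series"]}

```bash
mkdir -p pics; cat > h.py <<'E'
from plant import *
import numpy as np, cv2
def snap(n):
    cm=camera_model(n); p,d=snapshot(n); return p,d,cm
def pts(d,cm):
    K=cm["intrinsics"];R=np.array(cm["R"]);t=np.array(cm["t"]);K=np.array(K)
    v,u=np.indices(d.shape)
    c=np.stack([(u-K[0,2])/K[0,0]*d,(v-K[1,2])/K[1,1]*d,d],-1)
    P=(c-t)@R
    P[d==0]=np.nan
    return P
def proj(X,cm):
    c=np.array(cm["R"])@np.array(X)+np.array(cm["t"]);p=np.array(cm["intrinsics"])@c
    return p[:2]/p[2]
E
python3 - <<'E'
from h import *
s=read_state();print(s)
for n in("scene","side"):
    p,d,cm=snap(n); cv2.imwrite(f"pics/{n}0.png",p[...,::-1]); np.savez(f"{n}0.npz",p=p,d=d,P=pts(d,cm))
    print(n,-np.array(cm["R"]).T@cm["t"])
E
```

```text
{'time_s': 0.0, 'q': array([-1.30622511e+00,  3.26916542e-01, -1.93593950e-01,  1.05199916e+00,
       -2.25847926e-05,  1.43660007e+00]), 'dq': array([ 0.00172549, -0.00078452, -0.00085652,  0.00021402,  0.00068746,
        0.00276983]), 'joint_efforts': array([ 6.71793509e-05, -4.43398690e+01,  2.62439704e+01,  1.56183599e-02,
       -1.24619187e-04,  1.66581602e-07]), 'position': array([ 213.41362657, -506.29711532,  244.51288173]), 'tool_rot': array([-3.13989171e+00, -2.06850144e-04,  3.98767315e-01]), 'force': array([-0.37733425, -0.51133606, -0.44203536]), 'torque': array([-0.00773842,  0.00370496,  0.05812911]), 'opening': 85.52611268190864}
scene [751.94278273 753.10042109 847.03678776]
side [ 412.93926085 -603.92193283  957.0605121 ]
```

View pics/scene0.png

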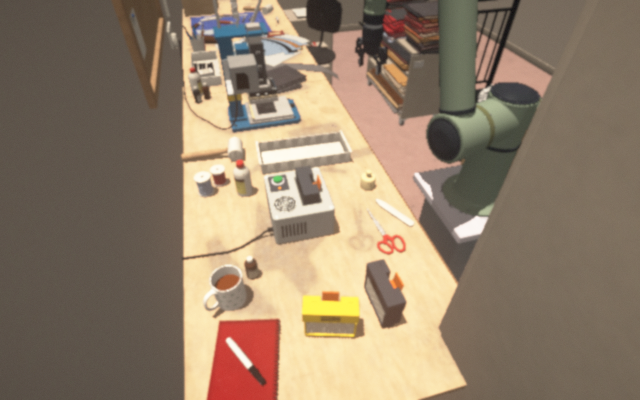

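View pics/side0.png

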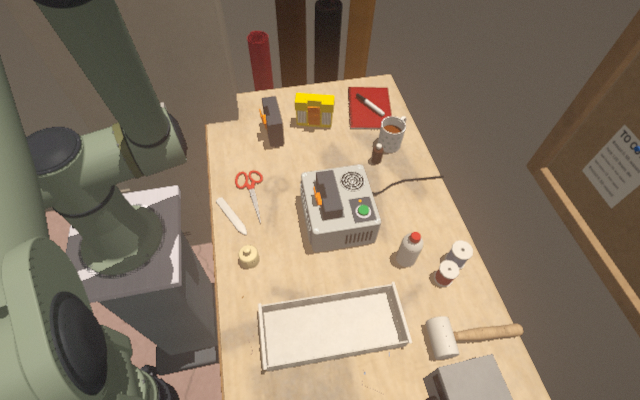

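The side view shows the extractor at (340,205) with the spent cassette's tab at (319,195), and the tray at (333,325). There are two candidates for the fresh cassette: the dark-capped one at side (272,120) / scene (385,292), and the yellow look-alike at side (315,110) / scene (330,315). The dark one fits, since the yellow is excluded. I'll measure it and crop.

```bash
python3 - <<'E'
from h import *
for n in("side","scene"):
    z=np.load(n+"0.npz");p,d,P=z["p"],z["d"],z["P"]
    hsv=cv2.cvtColor(p,cv2.COLOR_RGB2HSV); H,S,V=cv2.split(hsv)
    Z=P[...,2];print("==",n)
    def show(name,m,minA=20):
        m=(m&np.isfinite(Z)).astype(np.uint8)
        k,l,st,c=cv2.connectedComponentsWithStats(m)
        for i in range(1,k):
            if st[i,4]<minA: continue
            q=P[l==i]; r=cv2.minAreaRect(q[:,:2].astype(np.float32))
            print(name,st[i,4],"px",c[i].round(),"med",np.nanmedian(q,0).round(1),"rect c",np.round(r[0],1),"sz",np.round(r[1],1),"ang",round(r[2],1),"zr",np.percentile(q[:,2],[5,95]).round(1))
    inb=(P[...,0]>200)&(P[...,0]<900)&(abs(P[...,1])<700)
    show("table",inb&(abs(Z)<6),3000)
    show("deck",inb&(abs(Z-110)<5)&(S<70),150)
    show("dark150",inb&(abs(Z-150)<7)&(V<120),60)
    show("dark110",inb&(abs(Z-110)<7)&(V<110)&(S<100),60)
    show("orange",inb&(H>3)&(H<16)&(S>190)&(V>150)&(Z>60),8)
    show("yellow",inb&(H>20)&(H<32)&(S>190)&(V>150)&(Z>60),60)
    show("green",inb&(H>45)&(H<85)&(S>120)&(Z>100),10)
    show("trayrim",inb&(abs(Z-51)<6)&(S<60)&(V>130),100)
z=np.load("side0.npz")["p"];a=cv2.resize(z[80:160,230:350],None,fx=4,fy=4,interpolation=cv2.INTER_CUBIC)
b=cv2.resize(z[155:235,290:410],None,fx=4,fy=4,interpolation=cv2.INTER_CUBIC)
cv2.imwrite("pics/crop0.png",np.vstack([a,b])[:600,:,::-1])
E
```

```text
== side
table 48175 px [328. 255.] med [ 524.5 -173.7   -0.8] rect c [550.3 -20.8] sz [ 699.4 1147.3] ang 0.0 zr [-3.8  2.2]
table 6892 px [331. 328.] med [ 509.  -355.9    2.1] rect c [ 513.2 -352.6] sz [125.9 324.2] ang 87.7 zr [-0.7  4.7]
deck 369 px [272. 111.] med [469.1 305.4 109.5] rect c [467.1 308.4] sz [ 46.  130.8] ang 1.8 zr [106.8 112.5]
deck 2958 px [343. 201.] med [616.3 -73.9 109.8] rect c [598.3 -55.6] sz [201.8 179.7] ang 88.7 zr [106.8 112.7]
dark150 72 px [361.  20.] med [858.  677.  149.8] rect c [861.  680.1] sz [24.  75.1] ang 82.3 zr [143.4 156.2]
dark150 82 px [329.  24.] med [731.8 674.1 150. ] rect c [737.5 680.4] sz [31.6 94.4] ang 88.1 zr [144.3 156.2]
dark150 99 px [292.  28.] med [598.6 670.7 149.9] rect c [600.1 678.5] sz [36.  97.4] ang 89.4 zr [143.7 156.8]
dark150 176 px [205.  89.] med [272.2 401.  150. ] rect c [277.7 400.4] sz [154.    9.4] ang 1.4 zr [143.8 155.8]
dark110 64 px [328.  34.] med [731.  673.3 110.6] rect c [736.7 680.1] sz [33.5 92.4] ang 86.4 zr [103.7 116. ]
orange 10 px [263. 120.] med [435.6 294.7  83.6] rect c [434.8 299.8] sz
[... 1082 characters left out ...]
153.4]
dark150 113 px [306. 189.] med [586.3   2.1 150.2] rect c [586.1 -36.8] sz [ 39.1 113.4] ang 17.4 zr [144. 153.]
dark150 234 px [500. 373.] med [358.4 574.7 149.8] rect c [358.5 572.1] sz [100.    3.6] ang 89.8 zr [143.6 156.1]
green 18 px [277. 179.] med [ 646.8 -110.2  124.5] rect c [ 646.7 -110.1] sz [15.3 15.5] ang 76.4 zr [122.8 126.5]
trayrim 125 px [278. 111.] med [ 543.  -638.    46.2] rect c [ 561.1 -649.2] sz [135.4  91.4] ang 1.0 zr [45.2 49.5]
trayrim 101 px [342. 146.] med [ 349.7 -304.1   50.6] rect c [ 358.9 -334. ] sz [176.6  80.4] ang 55.5 zr [45.5 54.9]
trayrim 130 px [235. 145.] med [ 751.8 -430.    53.3] rect c [ 756.8 -435.7] sz [87.8 47. ] ang 86.3 zr [46.8 56.7]
```

View pics/crop0.png

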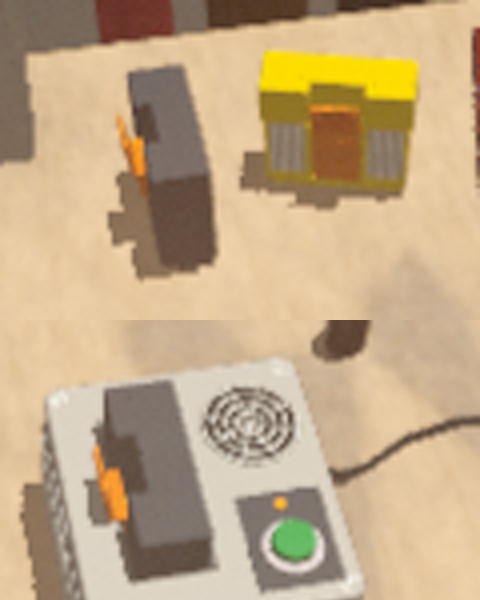

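The crop confirms it: dark grey frame with off-white pleats and the tab to -x at left, the yellow look-alike beside it, and the spent cassette in the extractor with its tab toward -x. Next I'll move above the slot and check from near.

```bash
cat >> h.py <<'E'
from scipy.spatial.transform import Rotation as Ro
def go(x,y,z,yawdeg):
    s=read_state();R0=Ro.from_euler('xyz',s["tool_rot"])
    R1=Ro.from_euler('xyz',[180,0,yawdeg],degrees=True)
    t=R0.inv().apply(np.array([x,y,z])-s["position"]); r=(R0.inv()*R1).as_rotvec(degrees=True)
    print("t",round(s["time_s"],2),"pos",s["position"].round(1),"rot",np.degrees(s["tool_rot"]).round(2),"F",s["force"].round(1),"op",round(s["opening"],1))
    print("  tx ty tz",t.round(1),"r",r.round(2))
E
python3 -c "
from h import *
go(563,-54,245,88.7)"
```

```text
t 0.1 pos [ 213.5 -506.4  244.6] rot [-1.7991e+02 -1.0000e-02  2.2850e+01] F [-0.   0.6 -0.1] op 85.6
  tx ty tz [ 4.978e+02 -2.811e+02  1.000e-01] r [-7.000e-02 -6.000e-02 -6.585e+01]
```

Request:
arm_command([
  {"tx":498,"ty":-281,"tz":0,"rz":-65.8,"hand":85},
  {"tx":498,"ty":-281,"tz":0,"rz":-65.8},
  {"tx":498,"ty":-281,"tz":0,"rz":-65.8},
  {"tx":498,"ty":-281,"tz":0,"rz":-65.8},
  {"tx":498,"ty":-281,"tz":0,"rz":-65.8},
  {"tx":498,"ty":-281,"tz":0,"rz":-65.8},
  {"tx":498,"ty":-281,"tz":0,"rz":-65.8},
  {"tx":498,"ty":-281,"tz":0,"rz":-65.8},
  {"tx":498,"ty":-281,"tz":0,"rz":-65.8},
  {"tx":498,"ty":-281,"tz":0,"rz":-65.8},
])

```text
schema error: expected keys hand, tx, ty, tz, rx, ry, rz
```

```bash
python3 -c "
from h import *
go(563,-54,245,88.7)"
```

```text
t 0.1 pos [ 213.5 -506.4  244.6] rot [-1.7991e+02 -1.0000e-02  2.2850e+01] F [-0.   0.6 -0.1] op 85.6
  tx ty tz [ 4.978e+02 -2.811e+02  1.000e-01] r [-7.000e-02 -6.000e-02 -6.585e+01]
```

All keys are needed in each row.

Request:
arm_command([
  {"hand":85,"tx":498,"ty":-281,"tz":0,"rx":0,"ry":0,"rz":-65.8},
  {"hand":85,"tx":498,"ty":-281,"tz":0,"rx":0,"ry":0,"rz":-65.8},
  {"hand":85,"tx":498,"ty":-281,"tz":0,"rx":0,"ry":0,"rz":-65.8},
  {"hand":85,"tx":498,"ty":-281,"tz":0,"rx":0,"ry":0,"rz":-65.8},
  {"hand":85,"tx":498,"ty":-281,"tz":0,"rx":0,"ry":0,"rz":-65.8},
  {"hand":85,"tx":498,"ty":-281,"tz":0,"rx":0,"ry":0,"rz":-65.8},
  {"hand":85,"tx":498,"ty":-281,"tz":0,"rx":0,"ry":0,"rz":-65.8},
  {"hand":85,"tx":498,"ty":-281,"tz":0,"rx":0,"ry":0,"rz":-65.8},
  {"hand":85,"tx":498,"ty":-281,"tz":0,"rx":0,"ry":0,"rz":-65.8},
  {"hand":85,"tx":498,"ty":-281,"tz":0,"rx":0,"ry":0,"rz":-65.8},
])

```text
time_s: 1.1
position: [520.2, -109.4, 245.1]
tool_rot: [-3.141, 0.0, 1.547]
force: [-0.4, -0.7, -0.1]
opening: 85.3
```

```bash
python3 -c "
from h import *
go(563,-54,245,88.7)"
```

```text
t 1.1 pos [ 520.2 -109.4  245.1] rot [-179.98    0.     88.66] F [-0.4 -0.7 -0.1] op 85.3
  tx ty tz [56.3 41.5  0.1] r [-0.02  0.   -0.04]
```

Request:
arm_command([
  {"hand":85,"tx":56,"ty":41,"tz":0,"rx":0,"ry":0,"rz":0},
  {"hand":85,"tx":56,"ty":41,"tz":0,"rx":0,"ry":0,"rz":0},
  {"hand":85,"tx":56,"ty":41,"tz":0,"rx":0,"ry":0,"rz":0},
])

```text
time_s: 1.4
position: [562.8, -53.7, 244.5]
tool_rot: [-3.141, -0.001, 1.552]
force: [-0.6, -0.6, -0.0]
opening: 85.1
```

```bash
python3 - <<'E'
from h import *
go(563,-54,245,88.7)
p,d,cm=snap("wrist"); P=pts(d,cm); np.savez("w1.npz",p=p,d=d,P=P); cv2.imwrite("pics/w1.png",p[...,::-1])
print("cam",-np.array(cm["R"]).T@cm["t"])
go(563,-54,245,88.7)
Z=P[...,2]
for nm,zz,tol in(("cap",150,4),("deck",110,4)):
    m=(abs(Z-zz)<tol).astype(np.uint8)
    k,l,st,c=cv2.connectedComponentsWithStats(m)
    for i in range(1,k):
        if st[i,4]>1500:
            q=P[l==i];r=cv2.minAreaRect(q[:,:2].astype(np.float32));print(nm,st[i],c[i].round(),np.round(r[0],1),np.round(r[1],1),round(r[2],2),np.percentile(q,[1,99],axis=0).round(1).tolist())
E
```

```text
t 1.4 pos [562.8 -53.7 244.5] rot [-1.7997e+02 -3.0000e-02  8.8910e+01] F [-0.6 -0.6 -0. ] op 85.1
  tx ty tz [-0.3  0.2 -0.5] r [-0.03 -0.03  0.21]
cam [564.14409903  11.48747388 372.41753631]
t 1.45 pos [561.8 -55.1 244.5] rot [-179.92    0.     88.8 ] F [ 0.5 -0.2 -0.2] op 85.1
  tx ty tz [ 1.2  1.1 -0.5] r [-0.08  0.    0.1 ]
cap [  296   106    75   182 11629] [335. 194.] [569.9 -53.4] [127.2  48. ] 88.72 [[546.7, -114.6, 146.7], [593.5, 9.3, 150.9]]
deck [  250    54   248   248 39558] [379. 160.] [599.9 -54.4] [200.  179.8] 88.69 [[511.9, -150.1, 107.3], [687.4, 44.1, 112.9]]
```

View pics/w1.png

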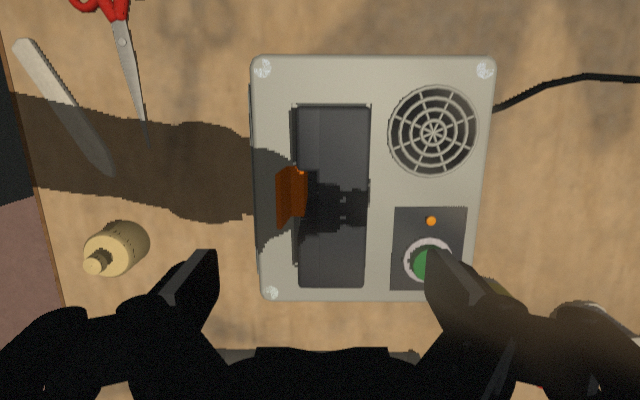

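The wrist view shows the spent cap at px (335,194) and its tab at (290,197). Cap centre is (570,-53.5), yaw -1.3°, and the size (127x48) matches. Descending to grip.

Request:
arm_command([
  {"hand":85,"tx":0.5,"ty":4.5,"tz":40,"rx":0,"ry":0,"rz":0},
  {"hand":85,"tx":0.5,"ty":4.5,"tz":80,"rx":0,"ry":0,"rz":0},
  {"hand":85,"tx":0.5,"ty":4.5,"tz":105,"rx":0,"ry":0,"rz":0},
  {"hand":85,"tx":0.5,"ty":6.5,"tz":113.5,"rx":0,"ry":0,"rz":0},
  {"hand":85,"tx":0.5,"ty":6.5,"tz":113.5,"rx":0,"ry":0,"rz":0},
  {"hand":40,"tx":0.5,"ty":6.5,"tz":113.5,"rx":0,"ry":0,"rz":0},
  {"hand":40,"tx":0.5,"ty":6.5,"tz":113.5,"rx":0,"ry":0,"rz":0},
  {"hand":40,"tx":0.5,"ty":6.5,"tz":113.5,"rx":0,"ry":0,"rz":0},
  {"hand":40,"tx":0.5,"ty":6.5,"tz":113.5,"rx":0,"ry":0,"rz":0},
  {"hand":40,"tx":0.5,"ty":6.5,"tz":113.5,"rx":0,"ry":0,"rz":0},
], newtons=60)

```text
time_s: 2.45
position: [570.3, -56.5, 134.6]
tool_rot: [3.136, 0.001, 1.547]
force: [-0.9, 0.3, 8.8]
opening: 44.0
```

```bash
python3 - <<'E'
from h import *
go(569,-53.5,131,88.7)
a,_,_=snap("side");w,_,_=snap("wrist")
a=cv2.resize(a[110:250,260:420],(686,600),interpolation=cv2.INTER_CUBIC)
cv2.imwrite("pics/s2.png",np.hstack([cv2.resize(a,(400,350)),cv2.resize(w[50:400,120:520],(400,350))])[...,::-1])
go(569,-53.5,131,88.7)
E
```

```text
t 2.45 pos [570.3 -56.5 134.6] rot [1.7971e+02 8.0000e-02 8.8650e+01] F [-0.9  0.3  8.8] op 44.0
  tx ty tz [ 3.  -1.4  3.6] r [ 0.29  0.08 -0.05]
t 2.55 pos [570.3 -56.5 134.7] rot [1.797e+02 8.000e-02 8.865e+01] F [-0.8 -0.2  8.7] op 44.2
  tx ty tz [ 3.  -1.4  3.6] r [ 0.3   0.08 -0.05]
```

View pics/s2.png

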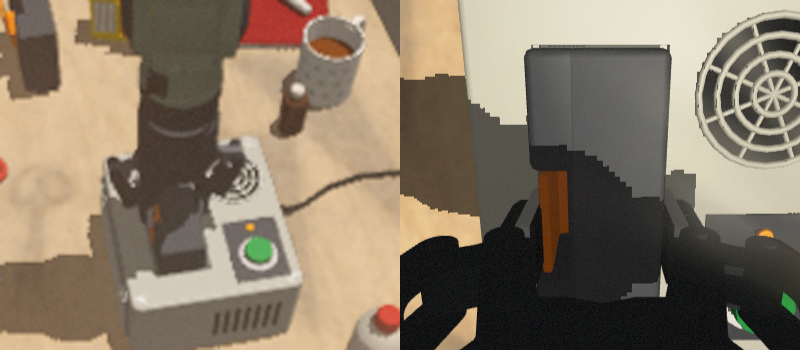

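The tab is squeezed in (orange flush at px (552,220) on the right). Lifting straight up.

Request:
arm_command([
  {"hand":40,"tx":0,"ty":0,"tz":-8,"rx":0,"ry":0,"rz":0},
  {"hand":40,"tx":0,"ty":0,"tz":-18,"rx":0,"ry":0,"rz":0},
  {"hand":40,"tx":0,"ty":0,"tz":-30,"rx":0,"ry":0,"rz":0},
  {"hand":40,"tx":0,"ty":0,"tz":-45,"rx":0,"ry":0,"rz":0},
  {"hand":40,"tx":0,"ty":0,"tz":-60,"rx":0,"ry":0,"rz":0},
  {"hand":40,"tx":0,"ty":0,"tz":-75,"rx":0,"ry":0,"rz":0},
  {"hand":40,"tx":0,"ty":0,"tz":-90,"rx":0,"ry":0,"rz":0},
  {"hand":40,"tx":0,"ty":0,"tz":-90,"rx":0,"ry":0,"rz":0},
])

```text
time_s: 3.35
position: [569.0, -56.1, 224.4]
tool_rot: [3.139, 0.001, 1.547]
force: [0.4, 0.7, -3.6]
opening: 44.3
```

```bash
python3 - <<'E'
from h import *
p,d,cm=snap("scene");P=pts(d,cm)
go(513,-352,222,0)
cv2.imwrite("pics/sc3.png",cv2.resize(p[90:260,220:420],(800,600))[...,::-1])
E
```

```text
t 3.4 pos [568.5 -56.  223. ] rot [1.7992e+02 3.0000e-02 8.8650e+01] F [-0.2  0.3 -3.9] op 44.4
  tx ty tz [-297.2  -48.5    1.1] r [ 8.000e-02 -4.000e-02  8.865e+01]
```

View pics/sc3.png

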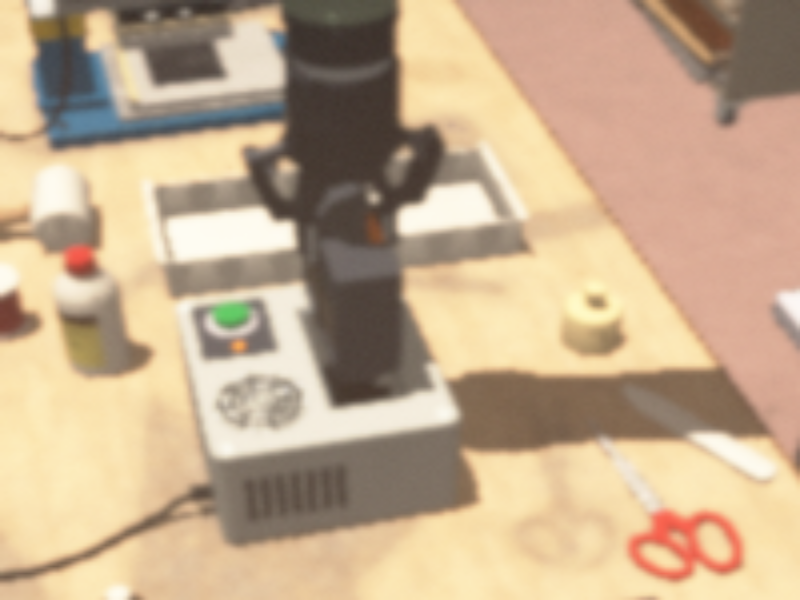

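The cassette is out (about 0.39 kg) with its bottom at z≈128. Carrying it to the tray and turning -90°.

Request:
arm_command([
  {"hand":40,"tx":-15,"ty":-2,"tz":-5,"rx":0,"ry":0,"rz":5},
  {"hand":40,"tx":-45,"ty":-7,"tz":-10,"rx":0,"ry":0,"rz":13},
  {"hand":40,"tx":-80,"ty":-13,"tz":-10,"rx":0,"ry":0,"rz":21},
  {"hand":40,"tx":-118,"ty":-19,"tz":-10,"rx":0,"ry":0,"rz":29},
  {"hand":40,"tx":-156,"ty":-25,"tz":-10,"rx":0,"ry":0,"rz":37},
  {"hand":40,"tx":-194,"ty":-31,"tz":-10,"rx":0,"ry":0,"rz":45},
  {"hand":40,"tx":-232,"ty":-37,"tz":-10,"rx":0,"ry":0,"rz":53},
  {"hand":40,"tx":-265,"ty":-43,"tz":-5,"rx":0,"ry":0,"rz":61},
  {"hand":40,"tx":-288,"ty":-47,"tz":0,"rx":0,"ry":0,"rz":69},
  {"hand":40,"tx":-300,"ty":-48.5,"tz":0,"rx":0,"ry":0,"rz":77},
])

```text
time_s: 4.4
position: [510.8, -356.3, 219.6]
tool_rot: [-3.139, 0.003, 0.195]
force: [-0.4, 1.4, -4.0]
opening: 44.1
```

```bash
python3 -c "
from h import *
go(513,-355,99,-2)"
```

```text
t 4.4 pos [ 510.8 -356.3  219.6] rot [-1.7986e+02  1.6000e-01  1.1170e+01] F [-0.4  1.4 -4. ] op 44.1
  tx ty tz [  2.8  -0.5 120.5] r [-0.12  0.18 13.17]
```

Request:
arm_command([
  {"hand":40,"tx":2.5,"ty":0,"tz":10,"rx":0,"ry":0,"rz":8},
  {"hand":40,"tx":2.5,"ty":0,"tz":30,"rx":0,"ry":0,"rz":13},
  {"hand":40,"tx":2.5,"ty":0,"tz":60,"rx":0,"ry":0,"rz":13},
  {"hand":40,"tx":2.5,"ty":0,"tz":90,"rx":0,"ry":0,"rz":13},
  {"hand":40,"tx":2.5,"ty":0,"tz":108,"rx":0,"ry":0,"rz":13},
  {"hand":40,"tx":2.5,"ty":0,"tz":118,"rx":0,"ry":0,"rz":13},
  {"hand":40,"tx":2.5,"ty":0,"tz":120,"rx":0,"ry":0,"rz":13},
  {"hand":40,"tx":2.5,"ty":0,"tz":122,"rx":0,"ry":0,"rz":13},
])

```text
time_s: 5.2
position: [515.4, -354.4, 100.1]
tool_rot: [3.141, -0.0, -0.024]
force: [0.4, 0.3, -2.9]
opening: 44.4
```

```bash
python3 -c "
from h import *
go(513,-355,97,-2)"
```

```text
t 5.2 pos [ 515.4 -354.4  100.1] rot [ 1.7999e+02 -1.0000e-02 -1.3500e+00] F [ 0.4  0.3 -2.9] op 44.4
  tx ty tz [-2.4  0.6  3.1] r [ 0.01 -0.01  0.65]
```

Request:
arm_command([
  {"hand":40,"tx":0,"ty":0,"tz":1.5,"rx":0,"ry":0,"rz":0.5},
  {"hand":40,"tx":0,"ty":0,"tz":3,"rx":0,"ry":0,"rz":0.5},
  {"hand":40,"tx":0,"ty":0,"tz":3,"rx":0,"ry":0,"rz":0.5},
])

```text
time_s: 5.5
position: [515.4, -354.4, 97.3]
tool_rot: [3.141, -0.001, -0.032]
force: [-0.2, -0.1, -4.2]
opening: 44.4
```

Request:
arm_command([
  {"hand":40,"tx":0,"ty":0,"tz":1,"rx":0,"ry":0,"rz":0},
  {"hand":40,"tx":0,"ty":0,"tz":2,"rx":0,"ry":0,"rz":0},
  {"hand":40,"tx":0,"ty":0,"tz":2,"rx":0,"ry":0,"rz":0},
])

```text
time_s: 5.8
position: [515.6, -354.6, 97.1]
tool_rot: [3.14, -0.002, -0.032]
force: [-3.3, 2.4, 9.2]
opening: 44.4
```

Contact with the tray floor at the expected height. Releasing and rising.

Request:
arm_command([
  {"hand":60,"tx":0,"ty":0,"tz":-1,"rx":0,"ry":0,"rz":0},
  {"hand":70,"tx":0,"ty":0,"tz":-1,"rx":0,"ry":0,"rz":0},
  {"hand":85,"tx":0,"ty":0,"tz":-1,"rx":0,"ry":0,"rz":0},
  {"hand":85,"tx":0,"ty":0,"tz":-1,"rx":0,"ry":0,"rz":0},
  {"hand":85,"tx":0,"ty":0,"tz":-1,"rx":0,"ry":0,"rz":0},
  {"hand":85,"tx":0,"ty":0,"tz":-10,"rx":0,"ry":0,"rz":0},
  {"hand":85,"tx":0,"ty":0,"tz":-40,"rx":0,"ry":0,"rz":0},
  {"hand":85,"tx":0,"ty":0,"tz":-85,"rx":0,"ry":0,"rz":0},
  {"hand":85,"tx":0,"ty":0,"tz":-130,"rx":0,"ry":0,"rz":0},
  {"hand":85,"tx":0,"ty":0,"tz":-150,"rx":0,"ry":0,"rz":0},
])

```text
time_s: 6.8
position: [516.6, -355.5, 250.4]
tool_rot: [3.137, -0.005, -0.032]
force: [0.1, -0.0, 0.1]
opening: 85.0
```

```bash
python3 - <<'E'
from h import *
p,d,cm=snap("side");P=pts(d,cm)
for n,c,lo,hi in(("fresh",(468,310),100,120),("spent",(515,-354),104,122)):
    m=(np.hypot(P[...,0]-c[0],P[...,1]-c[1])<85)&(P[...,2]>lo)&(P[...,2]<hi)
    q=P[m];
    r=cv2.minAreaRect(q[:,:2].astype(np.float32));print(n,len(q),r,np.median(q,0))
go(463,310,245,91.7)
E
```

```text
fresh 0 ((0.0, 0.0), (0.0, 0.0), 0.0) [nan nan nan]
spent 894 ((516.2020874023438, -353.2873229980469), (63.33955764770508, 127.34042358398438), 88.14732360839844) [ 495.29135528 -366.18466     111.83447922]
t 6.85 pos [ 517.4 -356.1  252.5] rot [179.63  -0.45  -1.84] F [-0.2 -0.1  2.3] op 84.8
  tx ty tz [ -75.8 -664.     2.6] r [ 6.500e-01 -4.000e-02 -9.354e+01]
  return _methods._mean(a, axis=axis, dtype=dtype,
  ret = um.true_divide(
```

The spent cassette stands upright in the tray (top at z≈112, footprint 127x63 including the tab). Now over to the fresh one.

Request:
arm_command([
  {"hand":85,"tx":-5,"ty":-40,"tz":2,"rx":0.4,"ry":0,"rz":-8},
  {"hand":85,"tx":-75.8,"ty":-664,"tz":2,"rx":0.6,"ry":0,"rz":-93.5},
  {"hand":85,"tx":-75.8,"ty":-664,"tz":2,"rx":0.6,"ry":0,"rz":-93.5},
  {"hand":85,"tx":-75.8,"ty":-664,"tz":2,"rx":0.6,"ry":0,"rz":-93.5},
  {"hand":85,"tx":-75.8,"ty":-664,"tz":2,"rx":0.6,"ry":0,"rz":-93.5},
  {"hand":85,"tx":-75.8,"ty":-664,"tz":2,"rx":0.6,"ry":0,"rz":-93.5},
  {"hand":85,"tx":-75.8,"ty":-664,"tz":2,"rx":0.6,"ry":0,"rz":-93.5},
  {"hand":85,"tx":-75.8,"ty":-664,"tz":2,"rx":0.6,"ry":0,"rz":-93.5},
  {"hand":85,"tx":-75.8,"ty":-664,"tz":2,"rx":0.6,"ry":0,"rz":-93.5},
  {"hand":85,"tx":-75.8,"ty":-664,"tz":2,"rx":0.6,"ry":0,"rz":-93.5},
])

```text
time_s: 7.85
position: [474.7, 136.4, 243.2]
tool_rot: [-3.136, -0.006, 1.463]
force: [0.9, 0.5, 0.1]
opening: 84.8
```

```bash
python3 -c "
from h import *
go(463,310,245,91.7)"
```

```text
t 7.85 pos [474.7 136.4 243.2] rot [-179.66   -0.37   83.84] F [0.9 0.5 0.1] op 84.8
  tx ty tz [171.4 -30.2  -0.5] r [-0.32 -0.39 -7.86]
```

Request:
arm_command([
  {"hand":85,"tx":171,"ty":-30,"tz":0,"rx":0,"ry":0,"rz":-7.8},
  {"hand":85,"tx":171,"ty":-30,"tz":0,"rx":0,"ry":0,"rz":-7.8},
  {"hand":85,"tx":171,"ty":-30,"tz":0,"rx":0,"ry":0,"rz":-7.8},
  {"hand":85,"tx":171,"ty":-30,"tz":0,"rx":0,"ry":0,"rz":-7.8},
  {"hand":85,"tx":171,"ty":-30,"tz":0,"rx":0,"ry":0,"rz":-7.8},
  {"hand":85,"tx":171,"ty":-30,"tz":0,"rx":0,"ry":0,"rz":-7.8},
])

```text
time_s: 8.45
position: [464.3, 307.8, 243.9]
tool_rot: [-3.135, -0.006, 1.595]
force: [0.3, -0.5, 0.0]
opening: 85.1
```

```bash
python3 - <<'E'
from h import *
p,d,cm=snap("wrist"); P=pts(d,cm); cv2.imwrite("pics/w4.png",p[...,::-1])
Z=P[...,2]
m=(abs(Z-110)<4).astype(np.uint8)
k,l,st,c=cv2.connectedComponentsWithStats(m)
for i in range(1,k):
    if st[i,4]>800:
        q=P[l==i];r=cv2.minAreaRect(q[:,:2].astype(np.float32));print(st[i],c[i].round(),np.round(r[0],1),np.round(r[1],1),round(r[2],2),np.percentile(q,[1,99],axis=0).round(1).tolist())
go(463,310,96,91.7)
E
```

```text
[ 428  103  178  108 9431] [516. 155.] [612.1 336.9] [ 47.9 128.1] 73.23 [[549.4, 301.8, 106.7], [673.4, 372.8, 110.8]]
[ 297  104   64  159 8718] [331. 181.] [468.8 310.3] [ 47.9 127.3] 1.5 [[445.3, 248.9, 106.9], [492.4, 373.2, 110.9]]
t 8.5 pos [464.5 307.1 244. ] rot [-179.64   -0.37   91.29] F [-0.7 -0.4 -0.7] op 85.0
  tx ty tz [  1.9  -0.5 148. ] r [-0.36 -0.37 -0.41]
```

View pics/w4.png

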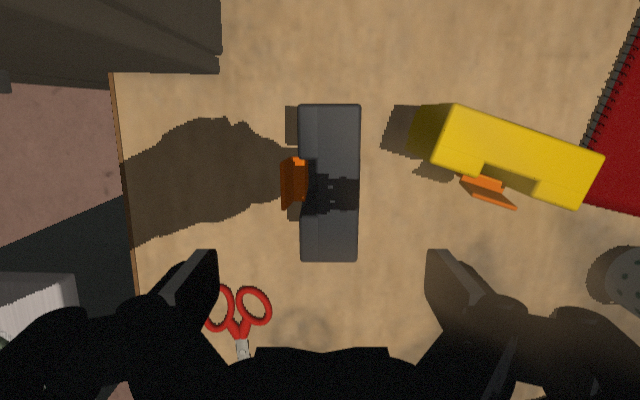

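The wrist view shows the fresh cassette's cap at px (331,181) with its tab at (294,182), toward -x. The yellow look-alike at (516,155) is clear of the fingers. Cap centre is (468.8,310.3), yaw 1.5°. Gripping.

Request:
arm_command([
  {"hand":85,"tx":0.6,"ty":0.6,"tz":45,"rx":-0.36,"ry":-0.37,"rz":-0.2},
  {"hand":85,"tx":1.4,"ty":1.4,"tz":90,"rx":-0.36,"ry":-0.37,"rz":-0.2},
  {"hand":85,"tx":2,"ty":2,"tz":135,"rx":-0.36,"ry":-0.37,"rz":-0.2},
  {"hand":85,"tx":2.2,"ty":2,"tz":148,"rx":-0.36,"ry":-0.37,"rz":-0.2},
  {"hand":85,"tx":2.2,"ty":4.8,"tz":153,"rx":-0.36,"ry":-0.37,"rz":-0.2},
  {"hand":40,"tx":2.2,"ty":4.8,"tz":153,"rx":-0.36,"ry":-0.37,"rz":-0.2},
  {"hand":40,"tx":2.2,"ty":4.8,"tz":153,"rx":-0.36,"ry":-0.37,"rz":-0.2},
  {"hand":40,"tx":2.2,"ty":4.8,"tz":153,"rx":-0.36,"ry":-0.37,"rz":-0.2},
  {"hand":40,"tx":2.2,"ty":4.8,"tz":153,"rx":-0.36,"ry":-0.37,"rz":-0.2},
  {"hand":40,"tx":2.2,"ty":4.8,"tz":153,"rx":-0.36,"ry":-0.37,"rz":-0.2},
], newtons=60)

```text
time_s: 9.5
position: [470.3, 311.7, 93.9]
tool_rot: [3.137, -0.002, 1.597]
force: [-1.6, -1.7, 7.4]
opening: 44.3
```

```bash
python3 - <<'E'
from h import *
p,d,cm=snap("wrist"); P=pts(d,cm); go(469,310,250,91.5)
m=(abs(P[...,2]-110)<4)&(abs(P[...,0]-469)<40)
q=P[m];print(len(q),cv2.minAreaRect(q[:,:2].astype(np.float32)),np.percentile(q,[1,50,99],axis=0).round(1).tolist())
E
```

```text
t 9.55 pos [470.4 311.7  93.9] rot [ 1.7972e+02 -1.2000e-01  9.1490e+01] F [-1.1 -1.1  5.9] op 44.8
  tx ty tz [  -1.4   -0.6 -156.1] r [ 0.28 -0.12 -0.01]
29668 ((469.69012451171875, 329.5976257324219), (72.16472625732422, 90.28608703613281), 1.4961472749710083) [[444.6, 287.5, 106.3], [470.7, 339.9, 109.2], [492.9, 374.1, 111.4]]
```

Request:
arm_command([
  {"hand":40,"tx":0,"ty":0,"tz":-15,"rx":0.2,"ry":0,"rz":0},
  {"hand":40,"tx":0,"ty":0,"tz":-40,"rx":0.2,"ry":0,"rz":0},
  {"hand":40,"tx":0,"ty":0,"tz":-75,"rx":0.2,"ry":0,"rz":0},
  {"hand":40,"tx":0,"ty":0,"tz":-110,"rx":0.2,"ry":0,"rz":0},
  {"hand":40,"tx":-10,"ty":2,"tz":-140,"rx":0.2,"ry":0,"rz":0},
  {"hand":40,"tx":-40,"ty":9,"tz":-150,"rx":0.2,"ry":0,"rz":1},
  {"hand":40,"tx":-80,"ty":20,"tz":-150,"rx":0.2,"ry":0,"rz":2},
  {"hand":40,"tx":-125,"ty":31,"tz":-150,"rx":0.2,"ry":0,"rz":2.8},
  {"hand":40,"tx":-170,"ty":42,"tz":-150,"rx":0.2,"ry":0,"rz":2.8},
  {"hand":40,"tx":-215,"ty":53,"tz":-150,"rx":0.2,"ry":0,"rz":2.8},
])

```text
time_s: 10.55
position: [527.6, 95.9, 242.4]
tool_rot: [-3.141, -0.001, 1.549]
force: [1.1, 0.8, -2.2]
opening: 44.9
```

```bash
python3 -c "
from h import *
go(569,-54,240,88.7)"
```

```text
t 10.55 pos [527.6  95.9 242.4] rot [-1.7996e+02 -4.0000e-02  8.8730e+01] F [ 1.1  0.8 -2.2] op 44.9
  tx ty tz [-148.9   44.7    2.3] r [-0.04 -0.04  0.03]
```

Request:
arm_command([
  {"hand":40,"tx":-45,"ty":13,"tz":0,"rx":0,"ry":0,"rz":0},
  {"hand":40,"tx":-90,"ty":27,"tz":0,"rx":0,"ry":0,"rz":0},
  {"hand":40,"tx":-125,"ty":37,"tz":0,"rx":0,"ry":0,"rz":0},
  {"hand":40,"tx":-143,"ty":43,"tz":0,"rx":0,"ry":0,"rz":0},
  {"hand":40,"tx":-149,"ty":44.7,"tz":0,"rx":0,"ry":0,"rz":0},
  {"hand":40,"tx":-149,"ty":44.7,"tz":0,"rx":0,"ry":0,"rz":0},
])

```text
time_s: 11.15
position: [568.4, -52.5, 241.0]
tool_rot: [-3.139, -0.001, 1.547]
force: [-0.5, 0.6, -2.7]
opening: 45.3
```

```bash
python3 - <<'E'
from h import *
p,d,cm=snap("wrist"); P=pts(d,cm); cv2.imwrite("pics/w5.png",p[...,::-1]); np.savez("w5.npz",p=p,P=P)
go(569,-54,240,88.7); s=read_state()["position"]
Z=P[...,2]
for nm,lo,hi in(("cap",250,266),("deck",106,114)):
    m=((Z>lo)&(Z<hi)).astype(np.uint8)
    k,l,st,c=cv2.connectedComponentsWithStats(m)
    for i in range(1,k):
        if st[i,4]>800:
            q=P[l==i];r=cv2.minAreaRect(q[:,:2].astype(np.float32));print(nm,st[i],c[i].round(),np.round(r[0],1),np.round(r[1],1),round(r[2],2),np.percentile(q,[1,50,99],axis=0).round(1).tolist())
E
```

```text
t 11.2 pos [568.2 -51.6 240.9] rot [-1.7981e+02 -9.0000e-02  8.8730e+01] F [ 0.4 -0.4 -2.8] op 44.6
  tx ty tz [-2.4  0.9  0.9] r [-0.19 -0.09  0.03]
cap [  220   110   204   243 31499] [322. 224.] [568.9 -34.6] [91.  72.4] 88.65 [[542.8, -76.5, 251.9], [569.7, -26.3, 256.3], [594.6, 10.3, 264.8]]
deck [  241    56   251   242 26967] [401. 135.] [599.9 -50.3] [190.6 179.9] 88.63 [[515.2, -134.4, 107.2], [640.6, 5.4, 109.6], [688.1, 44.5, 113.0]]
```

View pics/w5.png

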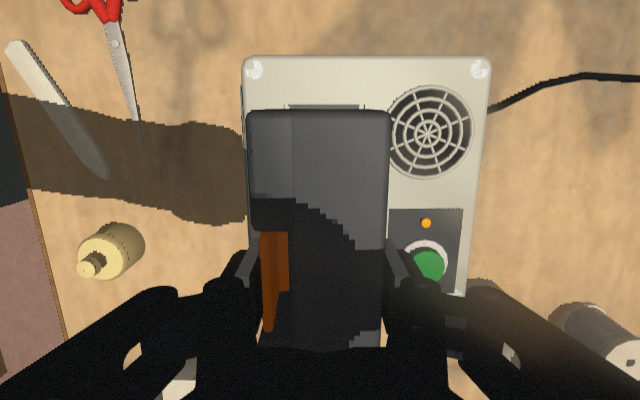

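The cassette is upright in the grip (cap px 246-390, front edge at row 110), tab squeezed, slot edge visible at row 105. Now the cap's offset in the grip.

```bash
python3 - <<'E'
from h import *
P=np.load("w5.npz")["P"]; Z=P[...,2]
m=(Z>251)&(Z<262); m[:100]=0; m[190:]=0
q=P[m]; print(len(q),cv2.minAreaRect(q[:,:2].astype(np.float32)))
A=np.c_[q[:,:2]-q[:,:2].mean(0),np.ones(len(q))]; print("plane slope",np.linalg.lstsq(A,q[:,2],rcond=None)[0])
for r in(125,145,165,185):
    x=P[r][(Z[r]>248)&(Z[r]<262)]; print(r,x[:,0].min().round(1),x[:,0].max().round(1),x[:,1].mean().round(1))
for c in(290,320,350):
    x=P[:,c][(Z[:,c]>251)&(Z[:,c]<262)]; print(c,x[:,1].max().round(1),x[np.argmax(x[:,1])].round(1))
E
```

```text
11365 ((568.4571533203125, -2.179884910583496), (26.14820098876953, 48.278961181640625), 88.65238189697266)
plane slope [-7.73252940e-03 -2.78505786e-02  2.56102389e+02]
125 544.6 592.7 6.3
145 544.9 592.5 -0.1
165 544.9 592.4 -6.7
185 544.8 592.2 -13.4
290 11.1 [559.7  11.1 253. ]
320 10.8 [569.4  10.8 252.9]
350 10.6 [579.3  10.6 251.9]
```

```bash
python3 - <<'E'
from h import *
def sl(P,lo,hi,n,r0=0,r1=400):
    m=(P[...,2]>lo)&(P[...,2]<hi); m[:r0]=0;m[r1:]=0; q=P[m]
    for _ in range(3):
        A=np.c_[q[:,:2]-q[:,:2].mean(0),np.ones(len(q))]; f=np.linalg.lstsq(A,q[:,2],rcond=None)[0]; q=q[abs(q[:,2]-A@f)<1.5]
    print(n,f.round(4),len(q))
P=np.load("w1.npz")["P"]; sl(P,146,154,"spent cap");sl(P,106,114,"deck1")
P=np.load("w5.npz")["P"]; sl(P,251,262,"cap",100,190); sl(P,106,114,"deck5")
E
```

```text
spent cap [ 1.000000e-03 -2.200000e-03  1.493043e+02] 10945
deck1 [ 3.100000e-03 -2.300000e-03  1.095563e+02] 34324
cap [-7.500000e-03 -1.640000e-02  2.561976e+02] 10645
deck5 [ 1.800000e-03 -4.200000e-03  1.095868e+02] 22697
```

Request:
arm_command([
  {"hand":40,"tx":-0.5,"ty":2.6,"tz":0,"rx":-0.3,"ry":0.7,"rz":0},
  {"hand":40,"tx":-0.5,"ty":2.6,"tz":0,"rx":-0.3,"ry":0.7,"rz":0},
  {"hand":40,"tx":-0.5,"ty":2.6,"tz":0,"rx":-0.3,"ry":0.7,"rz":0},
  {"hand":40,"tx":-0.5,"ty":2.6,"tz":0,"rx":-0.3,"ry":0.7,"rz":0},
])

```text
time_s: 11.6
position: [570.9, -52.4, 240.7]
tool_rot: [3.14, -0.013, 1.549]
force: [-0.1, -0.3, -2.2]
opening: 44.9
```

```bash
cat > capm.py <<'E'
from h import *
p,d,cm=snap("wrist"); P=pts(d,cm); Z=P[...,2]
go(570,-54,240,88.7)
zt=read_state()["position"][2]+14
m=(abs(Z-zt)<7); m[:95]=0; m[190:]=0
q=P[m]
A=np.c_[q[:,:2]-q[:,:2].mean(0),np.ones(len(q))]; print("slope",np.linalg.lstsq(A,q[:,2],rcond=None)[0].round(4))
for r in(130,150,170):
    x=P[r][m[r]]; xc=(x[:,0].min()+x[:,0].max())/2; y=x[:,1].mean()
    print("cx at centre",round(xc-(y+53.5)*0.0233,1),"w",round(np.ptp(x[:,0]),1),end="; ")
print("cy",[round(P[:,c][m[:,c]][:,1].max()-64,1) for c in(290,320,350)])
m=(abs(Z-110)<4); q=P[m]; print("deck",np.percentile(q,[0.5,99.5],axis=0).round(1).tolist())
E
python3 capm.py
```

```text
t 11.65 pos [571.  -52.6 240.7] rot [179.89  -0.74  88.74] F [-0.6 -0.3 -2.7] op 44.8
  tx ty tz [-1.5 -0.9  0.7] r [ 0.11 -0.74  0.04]
slope [-3.300000e-03 -1.690000e-02  2.563397e+02]
cx at centre 569.6 w 47.1; cx at centre 569.7 w 47.0; cx at centre 569.7 w 47.0; cy [np.float64(-53.1), np.float64(-53.3), np.float64(-53.5)]
deck [[511.4, -139.5, 106.7], [689.8, 45.6, 113.4]]
```

The cassette is centred to within 0.4 mm of the slot (569.7,-53.3 against 569.9,-53.7). Lowering.

Request:
arm_command([
  {"hand":40,"tx":-0.3,"ty":0.2,"tz":15,"rx":0,"ry":0,"rz":0},
  {"hand":40,"tx":-0.6,"ty":0.2,"tz":28,"rx":0,"ry":0,"rz":0},
  {"hand":40,"tx":-0.8,"ty":0.2,"tz":36,"rx":0,"ry":0,"rz":0},
  {"hand":40,"tx":-0.9,"ty":0.2,"tz":44,"rx":0,"ry":0,"rz":0},
  {"hand":40,"tx":-1,"ty":0.2,"tz":52,"rx":0,"ry":0,"rz":0},
  {"hand":40,"tx":-1.1,"ty":0.2,"tz":60,"rx":0,"ry":0,"rz":0},
  {"hand":40,"tx":-1.1,"ty":0.2,"tz":60,"rx":0,"ry":0,"rz":0},
])

```text
time_s: 12.35
position: [570.6, -53.3, 179.4]
tool_rot: [3.142, -0.013, 1.548]
force: [-1.7, 0.6, -2.8]
opening: 44.8
```

```bash
python3 capm.py
```

```text
t 12.4 pos [570.9 -53.3 180. ] rot [179.95  -0.75  88.7 ] F [-0.3  0.1 -2.5] op 45.2
  tx ty tz [  0.1  -0.8 -60. ] r [ 0.05 -0.75 -0.  ]
slope [-5.900000e-03 -1.620000e-02  1.950173e+02]
cx at centre 569.3 w 47.0; cx at centre 569.5 w 46.9; cx at centre 569.4 w 47.2; cy [np.float64(-53.9), np.float64(-54.1), np.float64(-54.3)]
deck [[512.0, -102.0, 106.8], [688.7, 45.6, 113.0]]
```

Request:
arm_command([
  {"hand":40,"tx":0,"ty":0.4,"tz":8,"rx":0,"ry":0,"rz":0},
  {"hand":40,"tx":0,"ty":0.4,"tz":16,"rx":0,"ry":0,"rz":0},
  {"hand":40,"tx":-0.1,"ty":0.4,"tz":24,"rx":0,"ry":0,"rz":0},
  {"hand":40,"tx":-0.2,"ty":0.4,"tz":31,"rx":0,"ry":0,"rz":0},
  {"hand":40,"tx":-0.3,"ty":0.4,"tz":37,"rx":0,"ry":0,"rz":0},
  {"hand":40,"tx":-0.4,"ty":0.4,"tz":41,"rx":0,"ry":0,"rz":0},
  {"hand":40,"tx":-0.4,"ty":0.4,"tz":43,"rx":0,"ry":0,"rz":0},
  {"hand":40,"tx":-0.4,"ty":0.4,"tz":43,"rx":0,"ry":0,"rz":0},
])

```text
time_s: 13.2
position: [571.7, -53.2, 137.4]
tool_rot: [3.14, -0.013, 1.548]
force: [0.4, -0.1, -2.5]
opening: 45.2
```

Request:
arm_command([
  {"hand":40,"tx":0,"ty":0,"tz":1.5,"rx":0,"ry":0,"rz":0},
  {"hand":40,"tx":0,"ty":0,"tz":3,"rx":0,"ry":0,"rz":0},
  {"hand":40,"tx":0,"ty":0,"tz":4,"rx":0,"ry":0,"rz":0},
  {"hand":40,"tx":0,"ty":0,"tz":4,"rx":0,"ry":0,"rz":0},
])

```text
time_s: 13.6
position: [572.2, -53.0, 134.4]
tool_rot: [3.138, -0.013, 1.548]
force: [-0.8, 1.8, 2.3]
opening: 44.6
```

Request:
arm_command([
  {"hand":40,"tx":0,"ty":0,"tz":1.5,"rx":0,"ry":0,"rz":0},
  {"hand":40,"tx":0,"ty":0,"tz":2.5,"rx":0,"ry":0,"rz":0},
  {"hand":40,"tx":0,"ty":0,"tz":2.5,"rx":0,"ry":0,"rz":0},
])

```text
time_s: 13.9
position: [572.4, -52.4, 133.9]
tool_rot: [3.137, -0.014, 1.549]
force: [-4.9, 5.6, 17.4]
opening: 44.5
```

Seated on the floor (17 N at the expected height). Releasing, with a slight shift to -x to give the tab room.

Request:
arm_command([
  {"hand":60,"tx":0,"ty":0,"tz":0,"rx":0,"ry":0,"rz":0},
  {"hand":75,"tx":0,"ty":-2,"tz":-1,"rx":0,"ry":0,"rz":0},
  {"hand":85,"tx":0,"ty":-5,"tz":-1,"rx":0,"ry":0,"rz":0},
  {"hand":85,"tx":0,"ty":-5,"tz":-1,"rx":0,"ry":0,"rz":0},
  {"hand":85,"tx":0,"ty":-5,"tz":-1,"rx":0,"ry":0,"rz":0},
  {"hand":85,"tx":0,"ty":-5,"tz":-15,"rx":0,"ry":0,"rz":0},
  {"hand":85,"tx":0,"ty":-5,"tz":-45,"rx":0,"ry":0,"rz":0},
  {"hand":85,"tx":0,"ty":-5,"tz":-85,"rx":0,"ry":0,"rz":0},
  {"hand":85,"tx":0,"ty":-5,"tz":-110,"rx":0,"ry":0,"rz":0},
  {"hand":85,"tx":0,"ty":-5,"tz":-110,"rx":0,"ry":0,"rz":0},
])

```text
time_s: 14.9
position: [569.3, -55.2, 245.4]
tool_rot: [3.132, -0.011, 1.548]
force: [-0.5, -0.2, 1.1]
opening: 85.4
```

```bash
python3 - <<'E'
from h import *
p,d,cm=snap("wrist"); P=pts(d,cm); Z=P[...,2]; cv2.imwrite("pics/w6.png",p[...,::-1])
for nm,lo,hi in(("cap",142,158),("deck",106,114)):
    m=((Z>lo)&(Z<hi)).astype(np.uint8)
    k,l,st,c=cv2.connectedComponentsWithStats(m)
    for i in range(1,k):
        if st[i,4]>1500:
            q=P[l==i];r=cv2.minAreaRect(q[:,:2].astype(np.float32));print(nm,c[i].round(),np.round(r[0],1),np.round(r[1],1),round(r[2],2),np.percentile(q,[1,50,99],axis=0).round(1).tolist())
H,S,V=cv2.split(cv2.cvtColor(p,cv2.COLOR_RGB2HSV))
q=P[(H<16)&(S>180)&(V>60)&(Z>112)&(Z<156)&(P[...,0]<575)]; print("tab",len(q),np.percentile(q,[1,50,99],axis=0).round(1).tolist())
q=P[(H>45)&(H<80)&(S>120)&(Z>112)&(Z<130)]; print("green",len(q),np.percentile(q,[1,50,99],axis=0).round(1).tolist())
w=np.load("w1.npz");p,P=w["p"],w["P"];Z=P[...,2]
H,S,V=cv2.split(cv2.cvtColor(p,cv2.COLOR_RGB2HSV))
q=P[(H<16)&(S>180)&(V>60)&(Z>112)&(Z<156)&(P[...,0]<575)]; print("spent tab before",len(q),np.percentile(q,[1,50,99],axis=0).round(1).tolist())
go(644,-111,180,88.7)
E
```

```text
cap [328. 194.] [572.9 -53.7] [127.   48.1] 88.66 [[549.6, -115.0, 146.8], [574.9, -45.2, 150.0], [596.5, 9.0, 151.9]]
deck [367. 161.] [599.8 -54.5] [199.4 179.9] 88.7 [[511.9, -150.3, 107.1], [617.8, -24.2, 109.5], [687.5, 44.0, 113.0]]
tab 1404 [[534.5, -71.2, 115.8], [540.4, -51.4, 122.0], [550.6, -32.9, 148.8]]
green 28 [[634.6, -124.9, 121.2], [639.7, -119.4, 122.5], [649.2, -108.6, 123.1]]
spent tab before 1459 [[531.5, -71.5, 114.0], [538.4, -51.7, 121.3], [549.4, -32.9, 146.3]]
t 14.95 pos [568.1 -54.9 243.1] rot [179.63  -0.68  88.7 ] F [-0.7 -0.2 -0.6] op 84.9
  tx ty tz [-55.1  76.7  62.9] r [ 0.37 -0.68 -0.01]
```

View pics/w6.png

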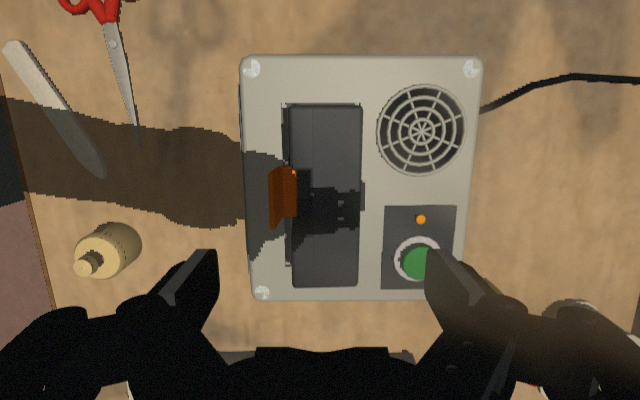

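```bash
python3 - <<'E'
from h import *
p,d,cm=snap("wrist"); P=pts(d,cm); Z=P[...,2]
for w,PP in(("now",P),("before",np.load("w1.npz")["P"])):
    m=(abs(PP[...,2]-150)<6)&(abs(PP[...,0]-571)<27)&(PP[...,1]>-118)&(PP[...,1]<12); q=PP[m]
    q0=np.array([571,-54])
    for _ in range(3):
        A=np.c_[q[:,:2]-q0,np.ones(len(q))]; f=np.linalg.lstsq(A,q[:,2],rcond=None)[0]; q=q[abs(q[:,2]-A@f)<1.2]
    r=cv2.minAreaRect(q[:,:2].astype(np.float32));print(w,f.round(4),len(q),np.round(r[0],1),np.round(r[1],1))
go(568,-53.7,172,88.7)
E
```

```text
now [-4.420000e-02 -6.000000e-04  1.501705e+02] 10480 [572.8 -53.3] [126.9  47.1]
before [ 1.200000e-03 -2.300000e-03  1.493107e+02] 10235 [570.  -53.1] [126.6  47.3]
t 15.0 pos [567.  -54.6 241.4] rot [179.8   -0.72  88.69] F [-1.2 -0.  -0.5] op 85.1
  tx ty tz [ 0.1  0.7 69.4] r [ 0.2  -0.72 -0.01]
```

The cap is tilted about 2.5° (the -x side ~2 mm high), so the hook rests on the keeper and hasn't latched. I'll press the cap down with closed fingers, toward the tab side.

Request:
arm_command([
  {"hand":0,"tx":0,"ty":-1,"tz":0,"rx":0.2,"ry":-0.7,"rz":0},
  {"hand":0,"tx":0,"ty":-1,"tz":0,"rx":0.2,"ry":-0.7,"rz":0},
  {"hand":0,"tx":0,"ty":-1,"tz":0,"rx":0.2,"ry":-0.7,"rz":0},
  {"hand":0,"tx":0.1,"ty":-1,"tz":30,"rx":0.2,"ry":-0.7,"rz":0},
  {"hand":0,"tx":0.2,"ty":-1,"tz":60,"rx":0.2,"ry":-0.7,"rz":0},
  {"hand":0,"tx":0.2,"ty":-1,"tz":70,"rx":0.2,"ry":-0.7,"rz":0},
  {"hand":0,"tx":0.2,"ty":-1,"tz":73,"rx":0.2,"ry":-0.7,"rz":0},
  {"hand":0,"tx":0.2,"ty":-1,"tz":75,"rx":0.2,"ry":-0.7,"rz":0},
  {"hand":0,"tx":0.2,"ty":-1,"tz":75,"rx":0.2,"ry":-0.7,"rz":0},
], newtons=20)

```text
time_s: 15.9
position: [566.5, -53.5, 167.1]
tool_rot: [3.141, -0.0, 1.548]
force: [-0.4, -0.2, 0.6]
opening: 0.1
```

```bash
python3 -c "
from h import *
go(568,-53.7,164,88.7)"
```

```text
t 15.9 pos [566.5 -53.5 167.1] rot [ 1.7999e+02 -2.0000e-02  8.8700e+01] F [-0.4 -0.2  0.6] op 0.1
  tx ty tz [-0.2  1.5  3.1] r [ 0.01 -0.02  0.  ]
```

Request:
arm_command([
  {"hand":0,"tx":0,"ty":-1,"tz":2,"rx":0,"ry":0,"rz":0},
  {"hand":0,"tx":0,"ty":-1,"tz":4,"rx":0,"ry":0,"rz":0},
  {"hand":0,"tx":0,"ty":-1,"tz":5,"rx":0,"ry":0,"rz":0},
  {"hand":0,"tx":0,"ty":-1,"tz":5,"rx":0,"ry":0,"rz":0},
])

```text
time_s: 16.3
position: [566.5, -53.6, 165.0]
tool_rot: [3.138, 0.0, 1.548]
force: [-5.2, 0.7, 17.7]
opening: -0.1
```

Request:
arm_command([
  {"hand":0,"tx":0,"ty":0,"tz":1,"rx":0,"ry":0,"rz":0},
  {"hand":0,"tx":0,"ty":0,"tz":2,"rx":0,"ry":0,"rz":0},
  {"hand":0,"tx":0,"ty":0,"tz":3,"rx":0,"ry":0,"rz":0},
  {"hand":0,"tx":0,"ty":0,"tz":3,"rx":0,"ry":0,"rz":0},
])

```text
time_s: 16.7
position: [566.6, -53.6, 164.8]
tool_rot: [3.136, 0.001, 1.548]
force: [-12.2, 1.2, 36.7]
opening: 0.3
```

Request:
arm_command([
  {"hand":0,"tx":0,"ty":0,"tz":-10,"rx":0,"ry":0,"rz":0},
  {"hand":0,"tx":0,"ty":0,"tz":-50,"rx":0,"ry":0,"rz":0},
  {"hand":0,"tx":0,"ty":0,"tz":-85,"rx":0,"ry":0,"rz":0},
  {"hand":0,"tx":0,"ty":0,"tz":-85,"rx":0,"ry":0,"rz":0},
  {"hand":0,"tx":0,"ty":0,"tz":-85,"rx":0,"ry":0,"rz":0},
])

```text
time_s: 17.2
position: [565.6, -53.5, 244.4]
tool_rot: [3.14, -0.0, 1.548]
force: [0.4, 0.2, 0.4]
opening: -0.3
```

```bash
cat > tilt.py <<'E'
from h import *
p,d,cm=snap("wrist"); P=pts(d,cm); np.savez("wl.npz",p=p,P=P)
for w,p,PP in(("now",p,P),("before",np.load("w1.npz")["p"],np.load("w1.npz")["P"])):
    m=(abs(PP[...,2]-150)<6)&(abs(PP[...,0]-571)<28)&(PP[...,1]>-118)&(PP[...,1]<12); q=PP[m]
    q0=np.array([570,-54])
    for _ in range(3):
        A=np.c_[q[:,:2]-q0,np.ones(len(q))]; f=np.linalg.lstsq(A,q[:,2],rcond=None)[0]; q=q[abs(q[:,2]-A@f)<1.2]
    r=cv2.minAreaRect(q[:,:2].astype(np.float32));print(w,f.round(4),len(q),np.round(r[0],1),np.round(r[1],1))
    m=(abs(PP[...,2]-110)<4);print(" deck z",np.nanmedian(PP[...,2][m]).round(2),"x",np.percentile(PP[...,0][m],[.5,99.5]).round(1))
    H,S,V=cv2.split(cv2.cvtColor(p,cv2.COLOR_RGB2HSV)); Z=PP[...,2]
    q=PP[(H<16)&(S>180)&(V>60)&(Z>112)&(Z<156)&(PP[...,0]<575)]; print(" tab",len(q),np.percentile(q,[1,50,99],axis=0).round(1).tolist())
go(568,-53.7,172,88.7)
E
python3 tilt.py
```

```text
now [ 1.400000e-03 -1.000000e-03  1.492954e+02] 7553 [568.6 -44.6] [110.1  47. ]
 deck z 109.57 x [510.9 688.6]
 tab 1483 [[530.1, -71.2, 114.0], [536.8, -51.4, 122.1], [547.9, -32.8, 146.2]]
before [ 1.200000e-03 -2.300000e-03  1.493095e+02] 10235 [570.  -53.1] [126.6  47.3]
 deck z 109.57 x [510.9 688.6]
 tab 1459 [[531.5, -71.5, 114.0], [538.4, -51.7, 121.3], [549.4, -32.9, 146.3]]
t 17.25 pos [564.7 -53.3 243. ] rot [-1.7993e+02 -4.0000e-02  8.8700e+01] F [-0.7  0.1 -0.8] op 0.2
  tx ty tz [-0.4  3.4 71. ] r [-0.07 -0.04 -0.  ]
```

Now it sits flat at the same height as the latched spent one, with the tab fully out. It's latched. Next, the green button at (648.5,-113.5).

Request:
arm_command([
  {"hand":0,"tx":-25,"ty":37,"tz":0,"rx":0,"ry":0,"rz":0},
  {"hand":0,"tx":-50,"ty":74,"tz":0,"rx":0,"ry":0,"rz":0},
  {"hand":0,"tx":-58,"ty":84.5,"tz":5,"rx":0,"ry":0,"rz":0},
  {"hand":0,"tx":-58,"ty":84.5,"tz":40,"rx":0,"ry":0,"rz":0},
  {"hand":0,"tx":-58,"ty":84.5,"tz":80,"rx":0,"ry":0,"rz":0},
  {"hand":0,"tx":-58,"ty":84.5,"tz":98,"rx":0,"ry":0,"rz":0},
  {"hand":0,"tx":-58,"ty":84.5,"tz":100,"rx":0,"ry":0,"rz":0},
  {"hand":0,"tx":-58,"ty":84.5,"tz":100,"rx":0,"ry":0,"rz":0},
])

```text
time_s: 18.05
position: [647.0, -112.8, 142.0]
tool_rot: [-3.138, -0.001, 1.548]
force: [-0.3, -0.3, -0.2]
opening: 0.1
```

```bash
python3 -c "
from h import *
go(648.5,-113.3,131,88.7)"
```

```text
t 18.05 pos [ 647.  -112.8  142. ] rot [-1.7978e+02 -8.0000e-02  8.8700e+01] F [-0.3 -0.3 -0.2] op 0.1
  tx ty tz [-0.5  1.6 11. ] r [-0.22 -0.08 -0.  ]
```

Request:
arm_command([
  {"hand":0,"tx":-0.5,"ty":1.5,"tz":3,"rx":-0.2,"ry":0,"rz":0},
  {"hand":0,"tx":-0.5,"ty":1.5,"tz":6,"rx":-0.2,"ry":0,"rz":0},
  {"hand":0,"tx":-0.5,"ty":1.5,"tz":9,"rx":-0.2,"ry":0,"rz":0},
  {"hand":0,"tx":-0.5,"ty":1.5,"tz":11,"rx":-0.2,"ry":0,"rz":0},
  {"hand":0,"tx":-0.5,"ty":1.5,"tz":12.5,"rx":-0.2,"ry":0,"rz":0},
  {"hand":0,"tx":-0.5,"ty":1.5,"tz":12.5,"rx":-0.2,"ry":0,"rz":0},
])

```text
time_s: 18.65
position: [650.3, -113.9, 131.2]
tool_rot: [3.137, -0.0, 1.548]
force: [2.3, -0.3, 4.0]
opening: -0.5
```

Request:
arm_command([
  {"hand":0,"tx":0,"ty":0,"tz":1,"rx":0,"ry":0,"rz":0},
  {"hand":0,"tx":0,"ty":0,"tz":2.5,"rx":0,"ry":0,"rz":0},
  {"hand":0,"tx":0,"ty":0,"tz":2.5,"rx":0,"ry":0,"rz":0},
])

```text
time_s: 18.95
position: [650.3, -113.9, 130.9]
tool_rot: [3.136, 0.0, 1.548]
force: [-3.1, 1.1, 15.9]
opening: 0.1
```

Bottomed out (15.9 N, at z 131 as expected). Rising, then the final check.

Request:
arm_command([
  {"hand":0,"tx":0,"ty":0,"tz":-10,"rx":0,"ry":0,"rz":0},
  {"hand":0,"tx":0,"ty":0,"tz":-50,"rx":0,"ry":0,"rz":0},
  {"hand":0,"tx":0,"ty":0,"tz":-100,"rx":0,"ry":0,"rz":0},
  {"hand":0,"tx":20,"ty":-85,"tz":-110,"rx":0,"ry":0,"rz":0},
  {"hand":0,"tx":60,"ty":-85,"tz":-110,"rx":0,"ry":0,"rz":0},
  {"hand":0,"tx":60,"ty":-85,"tz":-110,"rx":0,"ry":0,"rz":0},
  {"hand":0,"tx":60,"ty":-85,"tz":-110,"rx":0,"ry":0,"rz":0},
])

```text
time_s: 19.65
position: [564.1, -50.4, 237.9]
tool_rot: [3.141, -0.001, 1.55]
force: [-0.4, -0.2, 0.3]
opening: 0.3
```

```bash
python3 tilt.py; python3 - <<'E'
from h import *
a,d,cm=snap("side");P=pts(d,cm)
m=(np.hypot(P[...,0]-515,P[...,1]+354)<85)&(P[...,2]>104)&(P[...,2]<122)
print("spent",m.sum(),cv2.minAreaRect(P[m][:,:2].astype(np.float32)))
w=np.load("wl.npz")["p"]
cv2.imwrite("pics/end.png",np.hstack([cv2.resize(a[60:400,200:540],(400,400)),cv2.resize(w[0:400,120:520],(400,400))])[...,::-1])
E
```

```text
now [-6.00000e-04 -1.90000e-03  1.49325e+02] 7537 [568.6 -44.9] [109.9  46.9]
 deck z 109.56 x [511.  688.6]
 tab 1489 [[530.8, -71.5, 113.9], [537.0, -51.9, 121.0], [547.8, -32.9, 146.2]]
before [ 1.200000e-03 -2.300000e-03  1.493095e+02] 10235 [570.  -53.1] [126.6  47.3]
 deck z 109.57 x [510.9 688.6]
 tab 1459 [[531.5, -71.5, 114.0], [538.4, -51.7, 121.3], [549.4, -32.9, 146.3]]
t 19.7 pos [565.3 -51.5 237.8] rot [ 1.799e+02 -2.000e-02  8.876e+01] F [0.6 0.5 0.8] op 0.0
  tx ty tz [-2.2  2.6 65.8] r [ 0.1  -0.02  0.06]
spent 1236 ((516.2509155273438, -353.5351867675781), (63.38481903076172, 127.64579772949219), 88.60893249511719)
```

View pics/end.png

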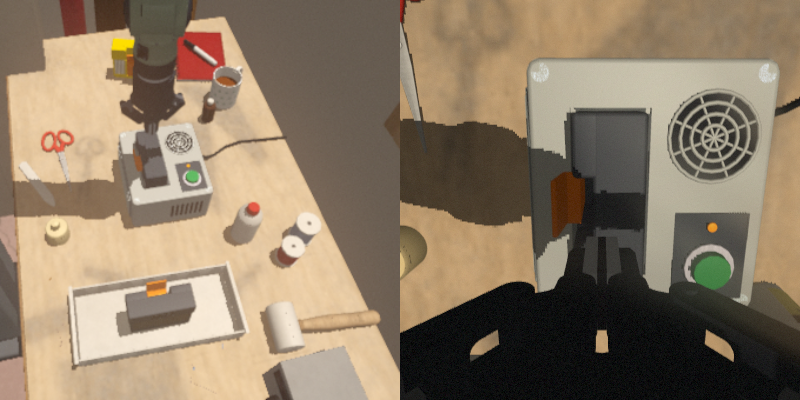

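The end view shows the spent cassette upright in the tray (left, px (160,300)). The fresh one is flat in the slot with its tab out (right, px (568,205)), and the bystanders are in place. Handing in.

```bash
python3 -c "
from plant import *
close_job(); print(read_state()['time_s'])"
```

```text
the job is handed in; nothing more can be done
the job is handed in; nothing more can be done
```

The filter is changed and the job is handed in, at about 20 s of the 61 s allowed.

- **Spent cassette:** I squeezed the tab, lifted it out and stood it upright in the white tray. The last side view still shows it upright there, long side along the tray.
- **Fresh cassette:** After I let go, it sat tilted about 2.5°, with the tab side about 2 mm high and not latched. I pressed the cap down with closed fingers, at up to about 37 N. It now sits flat at the same cap height as the spent one when latched (149.3 mm by the wrist camera), with its tab fully out toward the louvred front.
- **Position in the slot:** The fresh cap measures about 1.4 mm further toward -x than the spent one did. That is within the slot's play.
- **Reset button:** I pressed it to its stop. The force read 4.0 N near the end of its travel, then 15.9 N at the stop height, and I released it. The lamp looks amber as before, so it confirms nothing.
- **Odd reading:** The gripper showed about 44 mm when the tab was squeezed in, not the expected 49 mm. It was the same for both cassettes, and both held.
- **Other things:** The bystanders I could see in the last views looked unmoved. The arm hid part of the bench, and I did not measure them.

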